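# Stir the worn ceramic balls through the bar screen

## Task

The white ceramic balls of the water filter lie mixed on the bar screen of the round pan. Take the stirring rod from its leaning stand and stir the balls about with its foot, without bearing down hard or touching them with the fingers, until all five small worn ones have dropped through the slots and only the four big ones lie on the screen inside the pan. Then lean the rod back in its stand, foot fully in the cup and shaft in the fork, and leave the other things on the table where they are.

Things in the scene. Friction and masses are not known exactly. Their poses are not given: they have to be found in the camera images.
- pan: Round bright steel catch pan with a bar screen across its inside and two loop handles, fixed to the table. Origin: centre of its underside, z up. Inner radius 80 mm, outer 84 mm; rim 94 mm above the table, 44 mm above the screen. The handles reach out 112 mm along its +y and -y, 79 mm up. Under the screen is 41 mm of space.
- screen (a point): Centre of the screen's flat top, 50 mm above the pan's underside. The bars run along the pan's x from wall to wall, with three open slots 19 mm wide between them, centred at the pan's y = -38, 0 and +38 mm. Two inner bars 19 mm wide (|y| 9.5 to 28.5 mm); the outer flats reach from |y| = 47.5 mm to the wall.
- rod: Straight stirring rod, 140 mm long, about 0.12 kg, leaning in its stand. Origin: centre of its foot's underside, z up the rod to the grip. White nylon foot: bell 28 mm across below, narrowing to 13 mm at 18 mm up; round steel shaft 12 mm across; square black grip 18 mm wide, 70 to 138 mm from the underside, flats along the rod's x and y.
- rod_grip (a point): Point on the rod's axis in the black grip, 100 mm from the foot's underside; a good place to grip. At the start two of the grip's flats face along the stand's y. The rod's pose is not told while it is held: feel for the screen and the cup. Side forces on the foot above about 8 N turn it in the fingers, so keep it 2 to 4 mm clear of the bars.
- rod_neck (a point): Point on the rod's axis in the steel shaft, 60 mm from the foot's underside; it lies at stand_fork when the rod is parked.
- stand: Steel tool stand, fixed to the table; base 8 mm thick, 90 mm wide, reaching 55 mm to its -x and 75 mm to its +x; origin under it, z up. A tilted foot cup and a V fork hold the rod leaning 35 degrees (0.611 rad) from upright, grip end toward the stand's -x. Both are open on the upper side, so the rod lifts out upward and toward the stand's +x.
- stand_cup (a point): Floor centre of the stand's foot cup, at (50, 0, 24) mm in the stand's frame, where the centre of the rod's underside rests; the floor is square to the leaning rod, 44 mm wide, with a V wall 8 mm high on its lower side.
- stand_fork (a point): Where the rod's axis lies in the stand's V fork: from stand_cup 34 mm toward the stand's -x and 49 mm up. The fork's arms spread about 42 mm.
- small_1: One of five small worn ceramic balls, plain white, 15 mm in diameter, 10 g, glazed and slippery; origin at its centre. At the start it lies on a bar of the screen; it passes the slots.
- small_2: One of five small worn ceramic balls, plain white, 15 mm in diameter, 10 g, glazed and slippery; origin at its centre. At the start it lies on a bar of the screen; it passes the slots.
- small_3: One of five small worn ceramic balls, plain white, 15 mm in diameter, 10 g, glazed and slippery; origin at its centre. At the start it lies on a bar of the screen; it passes the slots.
- small_4: One of five small worn ceramic balls, plain white, 15 mm in diameter, 10 g, glazed and slippery; origin at its centre. At the start it lies on a bar of the screen; it passes the slots.
- small_5: One of five small worn ceramic balls, plain white, 15 mm in diameter, 10 g, glazed and slippery; origin at its centre. At the start it lies on a bar of the screen; it passes the slots.
- big_1: One of four big sound ceramic balls, plain white, 30 mm in diameter, 35 g, glazed and slippery; origin at its centre. At the start it lies on a bar of the screen; it can settle 3 mm into a slot but does not pass.
- big_2: One of four big sound ceramic balls, plain white, 30 mm in diameter, 35 g, glazed and slippery; origin at its centre. At the start it lies on a bar of the screen; it can settle 3 mm into a slot but does not pass.
- big_3: One of four big sound ceramic balls, plain white, 30 mm in diameter, 35 g, glazed and slippery; origin at its centre. At the start it lies on a bar of the screen; it can settle 3 mm into a slot but does not pass.
- big_4: One of four big sound ceramic balls, plain white, 30 mm in diameter, 35 g, glazed and slippery; origin at its centre. At the start it lies on a bar of the screen; it can settle 3 mm into a slot but does not pass.
- can: Bystander: empty open drinks can, 66 mm across, 157 mm tall, origin under it; leave alone.
- end_stack_2: Bystander: short stack of gold can ends, 66 mm across, 16 mm tall, origin under it; leave alone.
- jar: Bystander: clear sample jar with black lid, 62 mm across, 92 mm tall, origin under it; leave alone.
- tape: Bystander: roll of tape lying flat, 66 mm across, 19 mm tall, origin under it; leave alone.
Things that resemble listed ones, but are neither listed nor needed, are in the scene too. What is shaped like the rod but turquoise is not meant.

How it is judged (in metres and radians):
On the way, in this order (a step that is already met when the one before it is completed fails the run):
1. the rod's foot is inside the pan, less than 14 mm above the screen (horizontal distance between rod and pan below 0.078 m and z of rod in the frame of pan between 0.03 and 0.064 m), for 0.1 s.
2. all five small balls have dropped through the screen into the pan below (z of each of small_1, small_2, small_3, small_4, small_5 in the frame of pan below 0.04 m and horizontal distance between each of small_1, small_2, small_3, small_4, small_5 and pan below 0.082 m), for 0.2 s.
At the end, for the whole second after the job is handed in: All five small balls lie under the screen in the pan (centres below 40 mm), all four big ones on the screen in the pan (centres 52 to 100 mm up); the rod rests released in its stand, underside within 12 mm of stand_cup, rod_neck within 12 mm of stand_fork (all of step 2 and z of big_1 in the frame of pan between 0.052 and 0.1 m and horizontal distance between each of big_1, big_2, big_3, big_4 and pan below 0.078 m and z of big_2 in the frame of pan between 0.052 and 0.1 m and z of big_3 in the frame of pan between 0.052 and 0.1 m and z of big_4 in the frame of pan between 0.052 and 0.1 m and distance between rod and stand_cup below 0.012 m and distance between rod_neck and stand_fork below 0.012 m and linear speed of rod below 0.02 m/s); the robot touches nothing.
It fails at once if a ball is touched by the fingers (contact force between the fingers and small_1 above 0.3 N or contact force between the fingers and small_2 above 0.3 N or contact force between the fingers and small_3 above 0.3 N or contact force between the fingers and small_4 above 0.3 N or contact force between the fingers and small_5 above 0.3 N or contact force between the fingers and big_1 above 0.3 N or contact force between the fingers and big_2 above 0.3 N or contact force between the fingers and big_3 above 0.3 N or contact force between the fingers and big_4 above 0.3 N).
It fails at once if the rod bears on the pan with more than 80 N (contact force between rod and pan above 80 N).
It fails at once if a bystander is moved more than 20 mm (distance of any of can, end_stack_2, jar, tape from where it was at the start of the episode above 0.02 m).
It also fails if it takes over 72 s, if anything falls off the work surface, if the arm or the gripper's body presses on something with over 40 N, if the wrist force passes 120 N, or if a joint passes its speed limit or range.

## Robot

A 6-joint arm with a two-finger parallel gripper is mounted at the origin on a cart in front of the work surface, level with it; the furniture and walls round the work are solid. World frame = base frame: x ahead of the robot, y to its left, z up, the work surface at z = 0. Lengths are in mm, angles in degrees, forces in N, time in s.
With the tool pointing down it reaches from about 300 to 850 mm from the base axis. Payload 4.2 kg.
Tool frame: the origin (TCP) lies midway between the tips of the shut fingers; the grasp point (between the pads) lies 19 mm behind it; z points along the fingers, y is the line along which they close (so a half turn about z gives the same grasp; the last joint's range is limited). The gripper opens to 91 mm and grips with 3 to 60 N. Pads are 32 mm wide; open, the fingers measure 118 mm over their backs; the gripper's body (76 mm by 178 mm) begins 60 mm behind the grasp point.
Start: joints at [62.796, 18.312, 89.639, -0, 72.044, -1.146], TCP at [252.592, 516.566, 213.976] pointing down, gripper open.
Joint ranges: [-177.97, 177.97], [-48.28, 115.42], [12.27, 149.76], [-77.06, 257.06], [2.81, 150.46], [-146.56, 146.56]. Speed limits (degrees/s): [147.25, 147.25, 180, 180, 180, 180].

## Interface

Orientations are given as [roll, pitch, yaw] about the fixed x, y, z axes, in that order (R = Rz(yaw) Ry(pitch) Rx(roll)).
In Python, from workcell import env gives the robot as it stands.
- The arm moves only by the shell command python3 -m jog 'ROWS' [FORCE]. ROWS is a JSON object of lists of equal length, an entry for each row: "jaw": the finger opening in mm, from 0 to 91.2; "slide": the shift along the tool's x, y, z in units of 30 mm (1.0 is 30 mm), a list of three; "spin": the turn about the tool's z in units of 8 degrees (1.0 is 8 degrees). In form: {"jaw": [jaw, ...], "slide": [[dx, dy, dz], ...], "spin": [spin, ...]}. A call has 1 to 10 rows; each row shifts and turns the commanded pose from where the row before left it, along the tool's axes as they then stand; what a row does not reach is not made up. A row lasts 1/10 s, in which the tool goes at most 50 mm and 8.59 degrees, less where a joint would pass 70% of its speed; a pose out of reach is approached as far as the arm can. A call is refused whole if a number of a shift passes 1 or a number of a turn 1, either way. A call with a gripper value outside its range is refused whole. The fingers move at their own pace and stop on an object; FORCE is the grip in N (left out, the last holds). Time passes only in rows, so rows that do not move let the fingers close. It gives the time, the measured TCP pose, the force, the opening and the grip force at its end, in the units of the state.
- env.state(): the state, without advancing time (a new reading comes with each control period).
- env.grab_frame(name): name is "scene" or "top"; returns the picture (400x640x3 uint8, red, green, blue); there is no depth.
- env.camera_model(name): a dict with "fx", "fy", "cx", "cy" (pixels), "D" ([k1, k2, p1, p2, k3] as OpenCV has them; the pictures are not rectified), "camera_from_world" (4x4, takes a point from world to camera coordinates). Camera axes: x right, y up, looking along -z (the intrinsics and any distortion apply to the point x, -y, -z); pixel columns grow to the right and rows downward; lengths in mm; the calibration is good to about 2 mm. A picture is of the moment at which its call begins. camera_model takes no time and is no camera call.
- env.job_done(): hands the job in; it is judged then, once.
The state is a dict: "time_s": time; "qpos": joint angles; "qvel": joint speeds; "effort": joint torques, N m; "ee_pos": TCP position; "ee_rot": TCP orientation; "force": force on the tool from outside, world axes, zero at the start; "torque": the same for the moment, N m; "gripper_width": finger opening in mm; "gripper_force": force on a finger pad.
Only numpy, scipy, OpenCV 4.12 (cv2) and the standard library are available. Lean on these libraries where they do the work, as an engineer would, in place of code of your own. Each camera call takes 0.05 s, during which the arm holds its last target. There are 200 camera calls.

## Working session

There is one attempt and no reset: what is moved stays moved. The work goes in short steps, Python scripts to look and compute and a shell command to move; the robot and the scene stay as the last step left them, time stands still between calls to the robot, and variables do not carry over. Pictures are saved under pics/ and viewed, at most 10 in all, crops included, and the job is handed in when it is done.

```bash
mkdir -p pics; ls; python3 - <<'E'
from workcell import env
import cv2
for n in("scene","top"):
    cv2.imwrite(f"pics/{n}0.png",env.grab_frame(n)[:,:,::-1]); m=env.camera_model(n)
    print(n,m)
print(env.state())
E
```

```text
pics
scene {'fx': 489.4935576282017, 'fy': 489.4935576282017, 'cx': 317.7747679717645, 'cy': 197.88023266647247, 'D': array([0.04645776, 0.        , 0.        , 0.        , 0.        ]), 'camera_from_world': array([[ 5.25865828e-01, -8.50497007e-01, -1.09531776e-02,
        -2.26281343e+02],
       [ 6.37548914e-01,  3.85609644e-01,  6.66960707e-01,
        -4.46427450e+02],
       [-5.63024434e-01, -3.57715031e-01,  7.45012378e-01,
        -1.09992038e+03],
       [ 0.00000000e+00,  0.00000000e+00,  0.00000000e+00,
         1.00000000e+00]])}
top {'fx': 419.99181771668657, 'fy': 419.99181771668657, 'cx': 322.6356784442006, 'cy': 205.18263218079233, 'D': array([-0.10132639,  0.        ,  0.        ,  0.        ,  0.        ]), 'camera_from_world': array([[ 7.93659843e-03, -9.99913946e-01, -1.04456156e-02,
         6.64751722e+01],
       [ 9.88166574e-01,  6.24234971e-03,  1.53257482e-01,
        -5.71313628e+02],
       [-1.53179088e-01, -1.15383513e-02,  9.88131081e-01,
        -1.27964297e+03],
       [ 0.00000000e+00,  0.00000000e+00,  0.00000000e+00,
         1.00000000e+00]])}
{'time_s': 0.1, 'qpos': array([ 6.27956113e+01,  1.83487771e+01,  8.96980616e+01,  1.16586431e-03,
        7.20432148e+01, -1.14802022e+00]), 'qvel': array([ 0.14219809, -0.01319222, -0.21845187,  0.11908263,  0.04495217,
       -0.06980935]), 'effort': array([ 5.84162772e-04, -4.13330805e+01, -2.32509238e+01,  7.30306841e-02,
        4.21950035e-02, -4.32831166e-05]), 'ee_pos': array([252.38524015, 516.16523887, 213.20551305]), 'ee_rot': array([-1.79909987e+02, -2.91254184e-03,  1.53943269e+02]), 'force': array([-0.53228764,  0.41067143, -0.12701254]), 'torque': array([ 0.03672119, -0.05771339, -0.04407995]), 'gripper_force': 0.0, 'gripper_width': 91.48206046725883}
```

View pics/scene0.png

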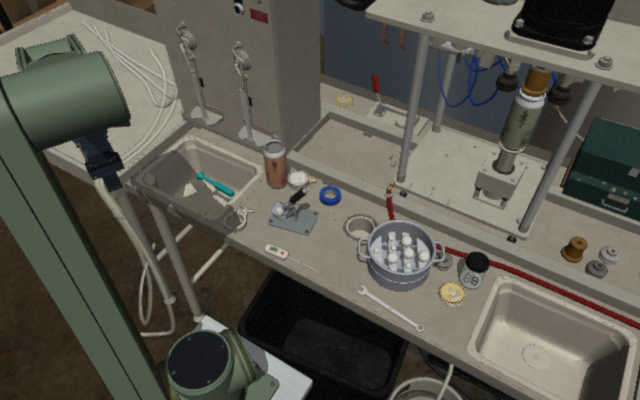

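View pics/top0.png

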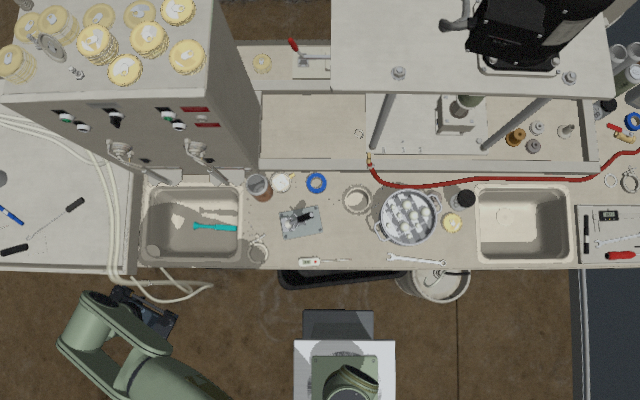

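The turquoise rod in the sink is at scene (215,183) / top (213,227). It is the decoy: wrong colour, and not in a stand. The rod in the grey stand, at scene (292,207) / top (301,217), has a black grip and white foot, so it fits the description. I'll confirm it in an enlarged crop.

```bash
cat > h.py <<'E'
from workcell import env
import cv2, numpy as np
def crop(n,x0,y0,w,k,img=None):
    """crop 4:3, w px wide, scaled to 400x300"""
    i=env.grab_frame(n)[:,:,::-1] if img is None else img
    return cv2.resize(i[y0:y0+w*3//4,x0:x0+w],(k,k*3//4),interpolation=cv2.INTER_CUBIC)
def ray(n,px):
    m=env.camera_model(n);K=np.array([[m['fx'],0,m['cx']],[0,m['fy'],m['cy']],[0,0,1]])
    u=cv2.undistortPoints(np.array(px,float).reshape(-1,1,2),K,m['D']).reshape(-1,2)
    T=m['camera_from_world'];R=T[:3,:3];c=-R.T@T[:3,3]
    d=np.c_[u[:,0],-u[:,1],-np.ones(len(u))]@R
    return c,d
def onz(n,px,z):
    c,d=ray(n,px);return c+d*((np.broadcast_to(z,len(d))-c[2])/d[:,2])[:,None]
def proj(n,P):
    m=env.camera_model(n);K=np.array([[m['fx'],0,m['cx']],[0,m['fy'],m['cy']],[0,0,1]])
    T=m['camera_from_world'];q=np.atleast_2d(P)@T[:3,:3].T+T[:3,3]
    q=q*[1,-1,-1]
    return cv2.projectPoints(q,np.zeros(3),np.zeros(3),K,m['D'])[0].reshape(-1,2)
def tri(a,b):
    c1,d1=ray("top",[a]);c2,d2=ray("scene",[b]);d1=d1[0];d2=d2[0]
    t=np.linalg.lstsq(np.c_[d1,-d2],c2-c1,rcond=None)[0]
    p,q=c1+t[0]*d1,c2+t[1]*d2
    return (p+q)/2,np.linalg.norm(p-q)
E
python3 - <<'E'
from h import *
t=cv2.imread("pics/top0.png");s=cv2.imread("pics/scene0.png")
A=np.hstack([crop("",268,192,68,400,t),crop("",360,178,96,400,t)])
B=np.hstack([crop("",250,170,88,400,s),crop("",352,208,100,400,s)])
cv2.imwrite("pics/c1.png",np.vstack([A,B]))
E
```

```text
(no output)
```

View pics/c1.png

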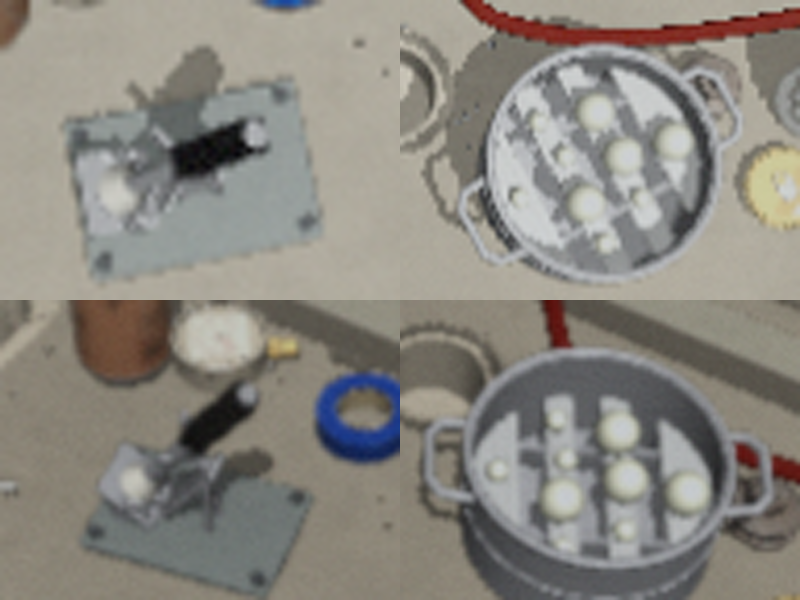

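The crops confirm the rod: black grip, steel shaft and white foot in the cup, leaning in the stand. In the pan I see four big and five small balls on the bars.

```bash
python3 - <<'E'
from h import *
np.set_printoptions(precision=1,suppress=True)
T=lambda p:np.array(p,float)/(400/68)+[268-.5+.5,192]
P=lambda p:(np.array(p,float)-[400,0])/(400/96)+[360,178]
S=lambda p:(np.array(p,float)-[0,300])/(400/88)+[250,170]
Q=lambda p:(np.array(p,float)-[400,300])/4+[352,208]
c=onz("top",T([(68,122),(292,80),(322,240),(95,280)]),8);print("corners",c[:,:2],np.linalg.norm(c-np.roll(c,-1,0),axis=1))
x=((c[0]+c[3])-(c[1]+c[2]))[:2];yaw=np.arctan2(x[1],x[0]);ex=np.array([np.cos(yaw),np.sin(yaw)])
o=c[:,:2].mean(0)-10*ex;print("stand",o,np.degrees(yaw))
print("grip end tri",tri(T((257,135)),S((246,397))), "pred",o+(50-140*np.sin(.611))*ex,24+140*np.cos(.611))
print("foot tri (mid ~10up)",tri(T((118,192)),S((133,484))),"pred",o+(50)*ex)
pc=onz("top",P([(603.5,163.5)]),94)[0];print("pan top",pc, "scene",onz("scene",Q([(600,457)]),94)[0])
h=onz("top",P([(468,232),(737,105)]),79);d=(h[0]-h[1])[:2];print("handles",h,np.linalg.norm(d),h.mean(0))
py=np.arctan2(d[1],d[0])-np.pi/2;print("pan yaw",np.degrees(py))
sm=onz("top",P([(541,122),(564,157),(517,197),(640,198),(606,242)]),57.5)
bg=onz("top",P([(597,112),(625,157),(674,141),(587,204)]),65)
sm2=onz("scene",Q([(557,421),(566,460),(498,470),(625,530),(564,540)]),57.5)
bg2=onz("scene",Q([(619,432),(626,479),(688,492),(562,496)]),65)
R=np.array([[np.cos(py),np.sin(py)],[-np.sin(py),np.cos(py)]])
for c0 in(h.mean(0)[:2],pc[:2]):
  print("small pan",(sm[:,:2]-c0)@R.T,(sm2[:,:2]-c0)@R.T);print("big pan",(bg[:,:2]-c0)@R.T,(bg2[:,:2]-c0)@R.T)
print("small w",sm);print("big w",bg)
E
```

```text
corners [[550.8 210.3]
 [575.   87.1]
 [486.8  69.9]
 [464.  193.5]] [125.5  89.9 125.7  88.4]
stand [521.  130.4] 100.78266909325603
grip end tri (array([527.7, 101.7, 133. ]), np.float64(0.9107987127770345)) pred [526.7 100.6] 138.6704636919635
foot tri (mid ~10up) (array([510.4, 181.2,  21.4]), np.float64(1.4735258282843817)) pred [511.7 179.5]
pan top [ 527.9 -191.2   94. ] scene [ 523.1 -197.1   94. ]
handles [[ 478.8  -93.7   79. ]
 [ 574.  -294.9   79. ]] 222.5130791387675 [ 526.4 -194.3   79. ]
pan yaw 25.30789190845482
small pan [[ 51.7  22.4]
 [ 20.7  18.5]
 [  8.6  63.7]
 [-31.  -19.5]
 [-49.6  18.3]] [[ 49.9  23.2]
 [ 18.2  16.9]
 [  5.3  61.3]
 [-33.3 -21. ]
 [-45.1  17.7]]
big pan [[ 40.2 -17.5]
 [  1.1 -21.3]
 [ -3.7 -60.1]
 [-18.3  20.1]] [[ 39.3 -17. ]
 [  1.5 -21.2]
 [ -4.6 -60.7]
 [-16.4  20. ]]
small pan [[ 49.1  20.2]
 [ 18.1  16.3]
 [  6.   61.5]
 [-33.6 -21.7]
 [-52.2  16.1]] [[ 47.3  21. ]
 [ 15.5  14.7]
 [  2.7  59.1]
 [-35.9 -23.2]
 [-47.8  15.5]]
big pan [[ 37.6 -19.6]
 [ -1.5 -23.5]
 [ -6.4 -62.3]
 [-20.9  17.9]] [[ 36.7 -19.2]
 [ -1.2 -23.3]
 [ -7.2 -62.9]
 [-19.   17.8]]
small w [[ 563.6 -152.    57.5]
 [ 537.2 -168.8   57.5]
 [ 507.  -133.1   57.5]
 [ 506.7 -225.2   57.5]
 [ 473.7 -199.    57.5]]
big w [[ 570.2 -192.9   65. ]
 [ 536.5 -213.1   65. ]
 [ 548.7 -250.2   65. ]
 [ 501.3 -183.9   65. ]]
```

```bash
cat >> h.py <<'E'
SY=100.8; CUP=np.array([511.7,179.5,24.]); PAN=np.array([526.5,-194.,0]); PY=25.3
def to(target,yaw):
    """remaining move to TCP target in tool axes (units of 30 mm) and spin (units of 8 deg)"""
    s=env.state();R=cv2.Rodrigues(np.zeros(3))[0]
    from scipy.spatial.transform import Rotation as Ro
    R=Ro.from_euler('xyz',s['ee_rot'],degrees=True).as_matrix()
    Rt=Ro.from_euler('xyz',[180,0,yaw],degrees=True).as_matrix()
    d=np.array(target)-s['ee_pos'];sp=-((yaw-s['ee_rot'][2]+180)%360-180)/8
    print('t',round(s['time_s'],2),'pos',s['ee_pos'].round(1),'rot',s['ee_rot'].round(1),'q6',s['qpos'][5].round(0),'F',s['force'].round(1),'w',round(s['gripper_width'],1),'| spin',round(sp,2),'then slide',(Rt.T@d/30).round(2))
E
python3 - <<'E'
from h import *
print(onz("top",[(258,196),(258,172),(245,185),(316,182)],[0,157,0,19]).round(0))
E
python3 -m jog '{"jaw":[91,91,91,91,91,91,91],"slide":[[0,0,0],[0,0,0],[0,0,0],[0,0,0],[0,0,0],[0,0,0],[0,0,0]],"spin":[0.95,0.95,0.95,0.95,0.95,0.95,0.94]}' 30
python3 -m jog '{"jaw":[91,91,91,91,91],"slide":[[-1,0,0],[-1,0,0],[-1,0,0],[-1,0,0],[-1,0,0]],"spin":[0,0,0,0,0]}'
python3 -m jog '{"jaw":[91,91,91,91,91,91,91,91,91,91],"slide":[[-0.95,0.64,0],[-0.95,0.64,0],[-0.95,0.64,0],[-0.95,0.64,0],[-0.95,0.64,0],[-0.95,0.64,0],[-0.95,0.64,0],[-0.95,0.64,0],[-0.95,0.64,0],[-0.95,0.64,0]],"spin":[0,0,0,0,0,0,0,0,0,0]}'
python3 -m jog '{"jaw":[91,91],"slide":[[0,0,0],[0,0,0]],"spin":[0,0]}'
python3 -c "
from h import *
to([522.4,123.1,87],SY)"
```

```text
[[607. 284.   0.]
 [651. 259. 157.]
 [644. 328.   0.]
 [651.  93.  19.]]
time_s: 0.8
ee_pos: [252.4, 516.3, 213.5]
ee_rot: [-180.0, 0.0, 100.5]
force: [0.1, 0.3, -0.1]
gripper_width: 91.3
gripper_force: 0.0
time_s: 1.3
ee_pos: [280.6, 367.8, 213.6]
ee_rot: [-180.0, 0.0, 100.8]
force: [0.6, -0.3, -0.3]
gripper_width: 90.8
gripper_force: 0.0
time_s: 2.3
ee_pos: [523.5, 124.1, 213.6]
ee_rot: [-180.0, -0.0, 100.8]
force: [1.4, 0.0, -0.1]
gripper_width: 91.2
gripper_force: 0.0
time_s: 2.5
ee_pos: [522.6, 124.9, 213.3]
ee_rot: [-179.9, -0.0, 100.7]
force: [-0.2, -0.2, -0.1]
gripper_width: 91.3
gripper_force: 0.0
t 2.5 pos [522.6 124.9 213.3] rot [-179.9   -0.   100.7] q6 1.0 F [-0.2 -0.2 -0.1] w 91.3 | spin -0.01 then slide [-0.06 -0.02  4.21]
```

```bash

python3 -m jog '{"jaw":[91,91,91,91,91,91,91,91],"slide":[[-0.06,-0.02,0.7],[0,0,0.8],[0,0,0.8],[0,0,0.7],[0,0,0.6],[0,0,0.4],[0,0,0.2],[0,0,0]],"spin":[0,0,0,0,0,0,0,0]}' 60
python3 -c "
from h import *
to([522.4,123.1,87],SY)
cv2.imwrite('pics/c2.png',np.hstack([crop('top',268,192,68,400),crop('scene',250,160,88,400)]))"
```

```text
time_s: 3.3
ee_pos: [522.0, 123.9, 87.6]
ee_rot: [-179.9, -0.0, 100.9]
force: [0.1, -0.8, 0.0]
gripper_width: 90.6
gripper_force: 0.0
t 3.3 pos [522.  123.9  87.6] rot [-179.9   -0.   100.9] q6 1.0 F [ 0.1 -0.8  0. ] w 90.6 | spin 0.01 then slide [-0.03  0.01  0.02]
```

View pics/c2.png

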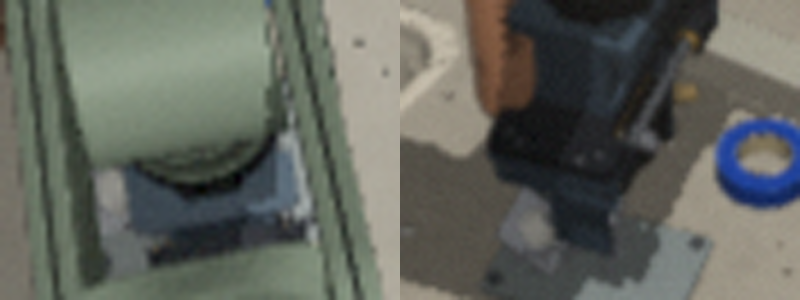

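The fingers straddle the grip, with the foot in the cup at right-tile (540,232). Now I'll close and lift.

```bash

python3 -m jog '{"jaw":[10,10,10,10,10,10,10,10],"slide":[[0,0,0],[0,0,0],[0,0,0],[0,0,0],[0,0,0],[0,0,0],[0,0,0],[0,0,0]],"spin":[0,0,0,0,0,0,0,0]}' 60
python3 -c "
from h import *
to([522.4,123.1,87],SY)"
```

```text
time_s: 4.2
ee_pos: [522.6, 123.5, 87.9]
ee_rot: [180.0, -0.0, 100.8]
force: [0.7, 0.0, -0.5]
gripper_width: 30.2
gripper_force: 0.0
t 4.2 pos [522.6 123.5  87.9] rot [180.   -0.  100.8] q6 1.0 F [ 0.7  0.  -0.5] w 30.2 | spin 0.0 then slide [-0.01 -0.01  0.03]
```

```bash

python3 -m jog '{"jaw":[10,10,10,10,10],"slide":[[0,0,0],[0,0,0],[0,0,0],[0,0,0],[0,0,0]],"spin":[0,0,0,0,0]}' 60
python3 -c "
from h import *
to([522.4,123.1,87],SY)"
python3 -m jog '{"jaw":[10,10,10,10,10,10,10],"slide":[[0,0,-0.2],[0.1,0,-0.6],[0.1,0,-0.8],[0.1,0,-0.8],[0,0,-0.8],[0,0,-0.6],[0,0,0]],"spin":[0,0,0,0,0,0,0]}' 60
cat >> h.py <<'E'
DZ=124.9-61; LEAN=-34.7
def foot(px,py,fz=61,lean=LEAN,off=57.4):
    """TCP target + tool yaw for foot centre at pan (px,py), height fz, lean = world direction foot->grip"""
    a=np.radians(PY);p=PAN[:2]+[px*np.cos(a)-py*np.sin(a),px*np.sin(a)+py*np.cos(a)]
    l=np.radians(lean);p=p+off*np.array([np.cos(l),np.sin(l)])
    to([*p,fz+DZ],(lean+180+180)%360-180)
E
python3 -c "
from h import *
foot(40,45,115)"
```

```text
time_s: 4.7
ee_pos: [523.7, 123.8, 88.3]
ee_rot: [179.8, -0.0, 100.8]
force: [4.4, 1.0, -0.5]
gripper_width: 17.7
gripper_force: 60.0
t 4.7 pos [523.7 123.8  88.3] rot [179.8  -0.  100.8] q6 1.0 F [ 4.4  1.  -0.5] w 17.7 | spin 0.0 then slide [-0.01 -0.05  0.04]
time_s: 5.4
ee_pos: [520.9, 132.3, 204.2]
ee_rot: [179.9, 0.0, 100.8]
force: [0.4, -0.7, -0.9]
gripper_width: 17.9
gripper_force: 60.0
t 5.4 pos [520.9 132.3 204.2] rot [179.9   0.  100.8] q6 2.0 F [ 0.4 -0.7 -0.9] w 17.9 | spin -5.56 then slide [-7.63 -6.93  0.84]
```

```bash

python3 -m jog '{"jaw":[10,10,10,10,10,10],"slide":[[0,0,0],[0,0,0],[0,0,0],[0,0,0],[0,0,0],[0,0,0]],"spin":[-0.9,-0.95,-0.95,-0.95,-0.95,-0.86]}' 60
python3 -m jog '{"jaw":[10,10,10,10,10,10,10,10,10],"slide":[[-0.8,-0.73,0],[-0.9,-0.82,0],[-0.9,-0.82,0],[-0.9,-0.82,0],[-0.9,-0.82,0],[-0.9,-0.82,0],[-0.9,-0.82,0],[-0.9,-0.82,0],[-0.5,-0.46,0]],"spin":[0,0,0,0,0,0,0,0,0]}' 60
python3 -m jog '{"jaw":[10,10],"slide":[[0,0,0],[0,0,0]],"spin":[0,0]}' 60
python3 -c "
from h import *
foot(40,45,75)
cv2.imwrite('pics/c3.png',np.hstack([crop('top',360,150,120,400),crop('scene',340,160,120,400)]))"
```

```text
time_s: 6.0
ee_pos: [519.1, 131.8, 200.2]
ee_rot: [-179.8, -0.2, 145.6]
force: [-0.0, -0.2, -1.4]
gripper_width: 17.7
gripper_force: 60.0
time_s: 6.9
ee_pos: [588.8, -170.6, 200.0]
ee_rot: [-179.9, -0.2, 145.2]
force: [-0.3, -0.1, -1.1]
gripper_width: 17.6
gripper_force: 60.0
time_s: 7.1
ee_pos: [589.1, -167.6, 200.9]
ee_rot: [180.0, -0.2, 145.3]
force: [-0.5, 0.2, -1.3]
gripper_width: 17.8
gripper_force: 60.0
t 7.1 pos [ 589.1 -167.6  200.9] rot [180.   -0.2 145.3] q6 -72.0 F [-0.5  0.2 -1.3] w 17.8 | spin -0.0 then slide [-0.07 -0.01  2.07]
```

View pics/c3.png

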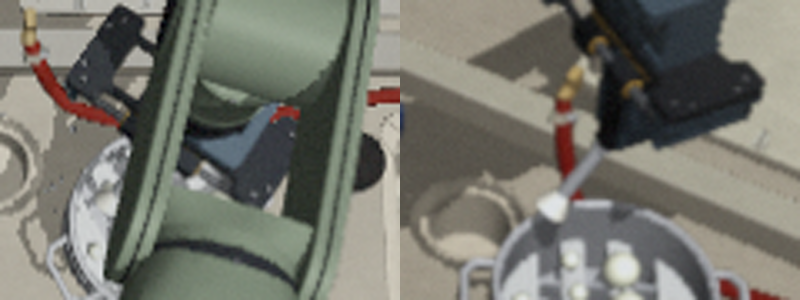

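The rod is held at its lean, with the foot at scene px about (386,223), above the pan's far-left edge as planned. Next I'll lower it.

```bash

python3 -c "
from h import *
a=np.radians(PY);p=PAN[:2]+[40*np.cos(a)-45*np.sin(a),40*np.sin(a)+45*np.cos(a)]
print('expect foot px',proj('scene',[*p,145]))"
python3 -m jog '{"jaw":[10,10,10,10,10,10],"slide":[[-0.07,0,0.4],[0,0,0.6],[0,0,0.5],[0,0,0.4],[0,0,0.2],[0,0,0]],"spin":[0,0,0,0,0,0]}' 60
python3 -c "
from h import *
foot(40,45,61)"
python3 -m jog '{"jaw":[10,10,10,10],"slide":[[0,0,0.2],[0,0,0.15],[0,0,0.1],[0,0,0]],"spin":[0,0,0,0]}' 60
python3 -c "
from h import *
foot(40,45,61)
foot(50,26,61)"
```

```text
expect foot px [[385.93287375 219.76107398]]
time_s: 7.8
ee_pos: [591.2, -169.0, 137.9]
ee_rot: [-180.0, -0.1, 145.3]
force: [0.3, -0.4, -1.9]
gripper_width: 17.7
gripper_force: 60.0
t 7.8 pos [ 591.2 -169.   137.9] rot [-1.800e+02 -1.000e-01  1.453e+02] q6 -72.0 F [ 0.3 -0.4 -1.9] w 17.7 | spin 0.0 then slide [ 0.02 -0.01  0.43]
time_s: 8.2
ee_pos: [591.5, -169.6, 125.0]
ee_rot: [-180.0, -0.0, 145.3]
force: [0.7, 0.7, -1.2]
gripper_width: 17.7
gripper_force: 60.0
t 8.2 pos [ 591.5 -169.6  125. ] rot [-180.    -0.   145.3] q6 -72.0 F [ 0.7  0.7 -1.2] w 17.7 | spin -0.0 then slide [0.04 0.   0.  ]
t 8.2 pos [ 591.5 -169.6  125. ] rot [-180.    -0.   145.3] q6 -72.0 F [ 0.7  0.7 -1.2] w 17.7 | spin -0.0 then slide [-0.68 -0.03  0.  ]
```

```bash

python3 -m jog '{"jaw":[10,10,10,10,10,10],"slide":[[-0.15,0,0],[-0.2,0,0],[-0.2,0,0],[-0.2,0,0],[-0.1,0,0],[0,0,0]],"spin":[0,0,0,0,0,0]}' 60
python3 -c "
from h import *
foot(40,45,61)
cv2.imwrite('pics/c4.png',crop('scene',352,208,100,640))"
```

```text
time_s: 8.8
ee_pos: [613.1, -184.5, 125.3]
ee_rot: [180.0, 0.0, 145.3]
force: [-0.9, 0.2, -0.6]
gripper_width: 17.6
gripper_force: 60.0
t 8.8 pos [ 613.1 -184.5  125.3] rot [180.    0.  145.3] q6 -73.0 F [-0.9  0.2 -0.6] w 17.6 | spin -0.0 then slide [ 0.91 -0.    0.01]
```

View pics/c4.png

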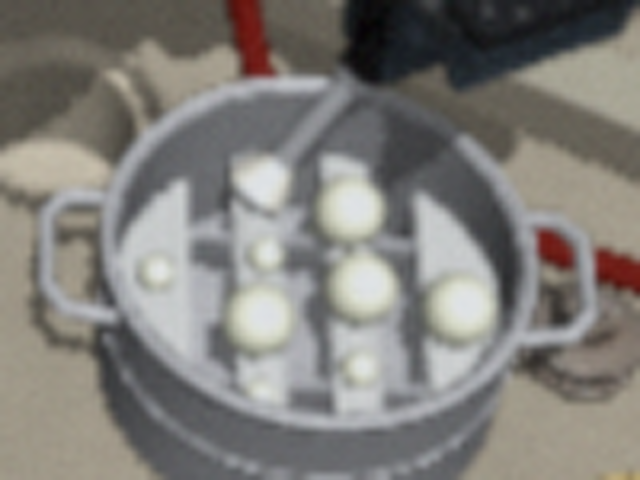

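s1 has dropped. The small ones left are at crop (157,272), (266,255), (361,367) and (260,388), and the four big ones are still there. s2 and s3 are next.

```bash

python3 -m jog '{"jaw":[10,10,10,10,10,10,10,10,10],"slide":[[0.5,0,0],[0.41,0,0],[0.1,-0.3,0],[0.15,-0.33,0],[-0.13,-0.07,0],[-0.15,-0.09,0],[-0.15,-0.09,0],[-0.13,-0.08,0],[0,0,0]],"spin":[0,0,0,0,0,0,0,0,0]}' 60
python3 -c "
from h import *
foot(20,24,61)
cv2.imwrite('pics/c5.png',crop('scene',352,208,100,640))"
python3 -m jog '{"jaw":[10,10,10,10,10,10],"slide":[[0.28,0.17,0],[0.28,0.17,0],[0,0,-0.6],[0,0,-0.6],[0.4,-0.3,0],[0.4,-0.3,0]],"spin":[0,0,0,0,0,0]}' 60
python3 -c "
from h import *
foot(-15,58,61)"
```

```text
time_s: 9.75
ee_pos: [582.1, -198.3, 125.2]
ee_rot: [180.0, 0.0, 145.3]
force: [1.4, -0.3, -1.4]
gripper_width: 17.7
gripper_force: 60.0
t 9.75 pos [ 582.1 -198.3  125.2] rot [180.    0.  145.3] q6 -75.0 F [ 1.4 -0.3 -1.4] w 17.7 | spin -0.0 then slide [0.05 0.04 0.01]
time_s: 10.4
ee_pos: [543.2, -179.6, 162.1]
ee_rot: [180.0, 0.0, 145.4]
force: [0.4, 0.0, -1.6]
gripper_width: 17.9
gripper_force: 60.0
t 10.4 pos [ 543.2 -179.6  162.1] rot [180.    0.  145.4] q6 -75.0 F [ 0.4  0.  -1.6] w 17.9 | spin 0.01 then slide [ 0.19 -0.18  1.24]
```

View pics/c5.png

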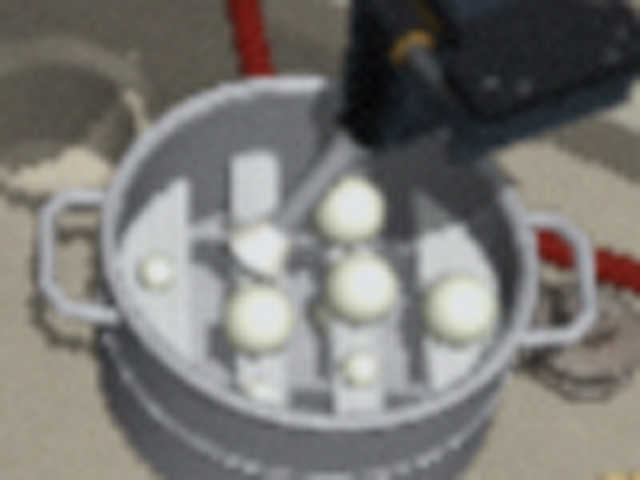

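s2 has dropped too; a yellowish ball shows below the slot at about (322,310). Three small ones are left, at (157,272), (361,367) and (260,388). Now the arc for s3.

```bash

python3 -m jog '{"jaw":[10,10,10,10,10],"slide":[[0.19,-0.18,0.2],[0,0,0.5],[0,0,0.4],[0,0,0.14],[0,0,0]],"spin":[0,0,0,0,0]}' 60
python3 -c "
from h import *
foot(-15,58,61)"
python3 -m jog '{"jaw":[10,10,10,10,10,10,10,10,10,10],"slide":[[-0.09,0.24,0],[-0.11,0.23,0],[-0.13,0.21,0],[-0.16,0.21,0],[-0.18,0.19,0],[-0.2,0.17,0],[-0.2,0.11,0],[-0.24,0.05,0],[-0.25,0.01,0],[0,0,0]],"spin":[0,0,0,0,0,0,0,0,0,0]}' 60
python3 -c "
from h import *
foot(38,43,61)
cv2.imwrite('pics/c6.png',crop('scene',352,208,100,640))"
```

```text
time_s: 10.9
ee_pos: [535.4, -181.5, 123.2]
ee_rot: [-180.0, -0.1, 145.3]
force: [-0.2, -0.3, -1.5]
gripper_width: 18.0
gripper_force: 60.0
t 10.9 pos [ 535.4 -181.5  123.2] rot [-1.800e+02 -1.000e-01  1.453e+02] q6 -75.0 F [-0.2 -0.3 -1.5] w 18.0 | spin 0.0 then slide [ 0.02  0.02 -0.06]
time_s: 11.9
ee_pos: [599.4, -173.9, 123.8]
ee_rot: [180.0, 0.0, 145.3]
force: [-0.6, -0.0, -1.2]
gripper_width: 17.6
gripper_force: 60.0
t 11.9 pos [ 599.4 -173.9  123.8] rot [180.    0.  145.3] q6 -73.0 F [-0.6 -0.  -1.2] w 17.6 | spin -0.0 then slide [ 0.31 -0.12 -0.04]
```

View pics/c6.png

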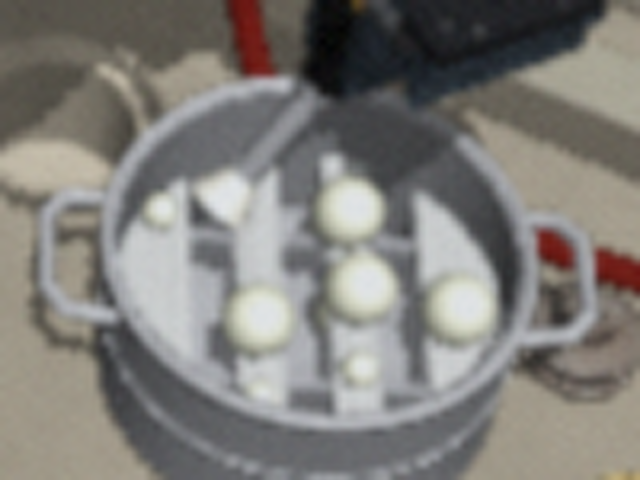

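s3 rolled along the wall to crop (161,210), still on the flat, and the foot went past it on the inside. I'll compute its position.

```bash
cat >> h.py <<'E'
def topan(w):
    a=np.radians(PY);d=np.asarray(w)[:,:2]-PAN[:2]
    return d@np.array([[np.cos(a),-np.sin(a)],[np.sin(a),np.cos(a)]])
def balls(tag):
    """bright round blobs in the scene crop -> pan coordinates (at z 57.5) and area"""
    g=env.grab_frame("scene")[:,:,::-1];cv2.imwrite(f"pics/{tag}.png",crop("",352,208,100,640,g))
    k=cv2.resize(g[208:283,352:452],None,fx=4,fy=4,interpolation=cv2.INTER_CUBIC)
    m=(k.min(2)>195).astype(np.uint8)
    n,_,st,ce=cv2.connectedComponentsWithStats(m)
    for s,c in zip(st[1:],ce[1:]):
        if s[4]>40:
            p=(c+.5)/4+[352,208]-.5;print(s[2:5],(c*1.6).round(0),topan(onz("scene",[p],57.5)).round(1)[0])
E
python3 -c "
from h import *
p=np.array([[161,210],[361,367],[260,388],[258,318],[157,272]])/6.4+[352,208]
print(topan(onz('scene',p,57.5)).round(1))
balls('b1')"
```

```text
[[ 37.1  60.3]
 [-33.  -21.7]
 [-47.3  18.4]
 [-13.5  19.5]
 [  5.1  60.9]]
[ 28  28 556] [224. 197.] [47.7 35.2]
[ 18  61 716] [261. 237.] [28.5 19.5]
[ 29  29 643] [354. 207.] [ 48.5 -18.6]
[ 14  14 161] [163. 208.] [39.3 60.4]
[ 38  44 819] [445. 246.] [ 32.2 -56. ]
[  40   89 1926] [161. 282.] [ 1.6 60. ]
[ 30  31 682] [367. 284.] [  9.4 -23.5]
[ 30  30 713] [465. 304.] [  3.4 -63.2]
[ 30  30 716] [263. 315.] [-10.5  18.3]
[ 23  28 348] [361. 354.] [-25.7 -20.8]
[ 24  20 294] [449. 364.] [-26.7 -55.7]
[ 23  26 374] [267. 380.] [-42.2  16.7]
[ 22  10 183] [358. 399.] [-47.2 -19.4]
```

```bash

python3 -m jog '{"jaw":[10,10,10,10,10,10],"slide":[[0.3,-0.32,0],[0.37,-0.29,0],[0.3,-0.02,0],[0.3,-0.02,0],[0.07,0.13,-0.05],[0,0,0]],"spin":[0,0,0,0,0,0]}' 60
python3 -c "
from h import *
foot(12.4,63.8,61)"
python3 -m jog '{"jaw":[10,10,10,10,10,10,10,10,10,10],"slide":[[-0.1,0.11,0],[-0.11,0.11,0],[-0.12,0.09,0],[-0.12,0.09,0],[-0.13,0.08,0],[-0.14,0.07,0],[-0.14,0.06,0],[-0.14,0.05,0],[-0.11,0.03,0],[-0.11,0.02,0]],"spin":[0,0,0,0,0,0,0,0,0,0]}' 60
python3 -c "
from h import *
foot(49,42.6,61)
balls('b2')"
```

```text
time_s: 12.6
ee_pos: [556.9, -162.8, 126.3]
ee_rot: [180.0, 0.1, 145.3]
force: [-0.4, -0.4, -1.5]
gripper_width: 17.5
gripper_force: 60.0
t 12.6 pos [ 556.9 -162.8  126.3] rot [1.800e+02 1.000e-01 1.453e+02] q6 -73.0 F [-0.4 -0.4 -1.5] w 17.5 | spin 0.01 then slide [-0.04 -0.01  0.05]
time_s: 13.6
ee_pos: [595.1, -170.0, 125.1]
ee_rot: [-179.4, -0.3, 145.5]
force: [-6.4, -7.5, 2.2]
gripper_width: 17.9
gripper_force: 60.0
t 13.6 pos [ 595.1 -170.   125.1] rot [-179.4   -0.3  145.5] q6 -72.0 F [-6.4 -7.5  2.2] w 17.9 | spin 0.03 then slide [-0.08  0.16  0.01]
[ 18  67 834] [261. 230.] [32.5 19.7]
[ 29  28 555] [214. 199.] [46.4 39.4]
[ 29  28 634] [354. 207.] [ 48.5 -18.6]
[  40   95 2285] [161. 271.] [ 7.1 60.2]
[ 37  46 820] [445. 246.] [ 32.2 -55.9]
[ 30  31 689] [366. 284.] [  9.4 -23.4]
[ 30  31 728] [465. 304.] [  3.6 -63.2]
[ 30  31 717] [264. 315.] [-10.7  18.2]
[ 20  10 124] [357. 339.] [-18.5 -19.2]
[ 16  17 199] [364. 365.] [-30.6 -22. ]
[ 24  20 290] [449. 364.] [-26.7 -55.7]
[ 23  26 374] [267. 380.] [-42.4  16.7]
[ 22  11 189] [357. 398.] [-47.1 -19.1]
```

```bash

python3 -m jog '{"jaw":[10,10,10],"slide":[[-0.05,-0.2,0],[-0.05,-0.2,0],[0,0,0]],"spin":[0,0,0]}' 60
python3 -c "
from h import *
foot(35,37,61)
balls('b3')"
```

```text
time_s: 13.95
ee_pos: [594.6, -178.9, 125.7]
ee_rot: [180.0, 0.0, 145.2]
force: [0.4, -0.4, -1.4]
gripper_width: 17.8
gripper_force: 60.0
t 13.95 pos [ 594.6 -178.9  125.7] rot [180.    0.  145.2] q6 -73.0 F [ 0.4 -0.4 -1.4] w 17.8 | spin -0.01 then slide [ 0.15 -0.08  0.03]
[ 29  29 622] [353. 207.] [ 48.3 -18.4]
[  39  103 2430] [162. 269.] [ 8. 60.]
[ 30  28 565] [232. 206.] [43.4 31.9]
[ 18  49 486] [263. 248.] [23.3 19. ]
[  41   76 1595] [455. 273.] [ 18.8 -59.5]
[ 31  31 711] [366. 284.] [  9.3 -23.4]
[ 30  31 722] [263. 315.] [-10.6  18.3]
[ 23  30 366] [361. 354.] [-25.8 -20.7]
[ 24  21 303] [449. 364.] [-26.8 -55.6]
[ 23  26 385] [267. 380.] [-42.   16.8]
[ 21  11 193] [359. 398.] [-47.  -19.6]
```

View pics/b3.png

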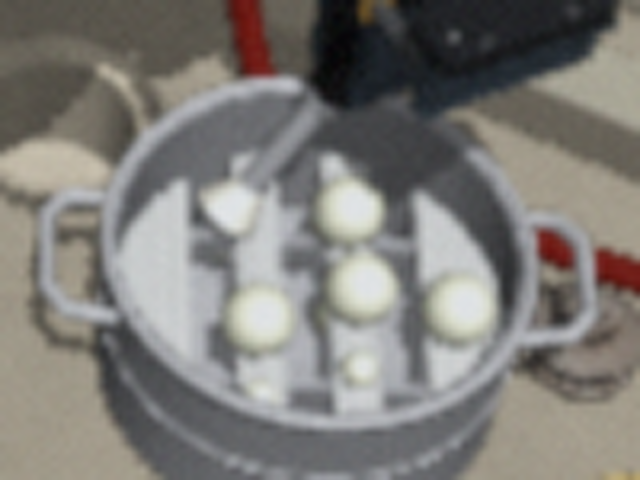

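s3 is gone and the rod has kept its lean. Two small ones remain, at crop (361,367) and (260,388). Now s5.

```bash

python3 -m jog '{"jaw":[10,10,10,10,10,10],"slide":[[0,0,-0.6],[0,0,-0.6],[0.56,-0.73,0],[0.56,-0.73,0],[0.56,-0.73,0],[0,0,0]],"spin":[0,0,0,0,0,0]}' 60
python3 -c "
from h import *
foot(-43,45,61)"
```

```text
time_s: 14.6
ee_pos: [512.7, -203.8, 161.9]
ee_rot: [-180.0, -0.1, 145.2]
force: [0.2, 1.1, -0.5]
gripper_width: 17.8
gripper_force: 60.0
t 14.6 pos [ 512.7 -203.8  161.9] rot [-1.800e+02 -1.000e-01  1.452e+02] q6 -78.0 F [ 0.2  1.1 -0.5] w 17.8 | spin -0.01 then slide [-0.09  0.04  1.23]
```

```bash

python3 -m jog '{"jaw":[10,10,10,10,10],"slide":[[-0.05,0.04,0.4],[0,0,0.5],[0,0,0.2],[0,0,0.1],[0,0,0]],"spin":[0,0,0,0,0]}' 60
python3 -m jog '{"jaw":[10,10,10,10,10,10],"slide":[[-0.11,-0.09,0],[-0.12,-0.1,0],[-0.12,-0.1,0],[-0.12,-0.1,0],[-0.11,-0.08,0],[0,0,0]],"spin":[0,0,0,0,0,0]}' 60
python3 -c "
from h import *
foot(-46.5,24,61)
foot(-42,1,61)
balls('b4')"
```

```text
time_s: 15.1
ee_pos: [518.0, -203.3, 125.1]
ee_rot: [180.0, -0.0, 145.3]
force: [0.2, -0.1, -1.9]
gripper_width: 17.8
gripper_force: 60.0
time_s: 15.7
ee_pos: [524.0, -225.8, 125.8]
ee_rot: [180.0, 0.0, 145.3]
force: [-0.6, -0.7, -2.3]
gripper_width: 17.7
gripper_force: 60.0
t 15.7 pos [ 524.  -225.8  125.8] rot [180.    0.  145.3] q6 -80.0 F [-0.6 -0.7 -2.3] w 17.7 | spin -0.0 then slide [ 0.09 -0.03  0.03]
t 15.7 pos [ 524.  -225.8  125.8] rot [180.    0.  145.3] q6 -80.0 F [-0.6 -0.7 -2.3] w 17.7 | spin -0.0 then slide [-0.65 -0.28  0.03]
[  27   77 1226] [256. 232.] [30.9 21.7]
[  44  106 2784] [162. 270.] [ 7.6 59.9]
[ 31  31 728] [262. 313.] [-9.6 19. ]
[ 24  32 468] [358. 353.] [-25.1 -19.8]
[ 27  23 276] [452. 367.] [-27.9 -56.7]
[ 34  29 663] [260. 377.] [-40.9  19.5]
[ 24  13 259] [358. 398.] [-47.  -19.5]
```

```bash

python3 -m jog '{"jaw":[10,10,10,10,10,10,10,10,10,10],"slide":[[-0.19,-0.07,0],[-0.19,-0.07,0],[-0.19,-0.07,0],[0,0,0],[-0.15,0.01,0],[-0.15,0.01,0],[-0.15,0.01,0],[-0.15,0.01,0],[-0.15,0,0],[0,0,0]],"spin":[0,0,0,0,0,0,0,0,0,0]}' 60
python3 -c "
from h import *
foot(-33,-14,61)"
python3 -m jog '{"jaw":[10,10,10,10,10,10,10,10],"slide":[[0.3,0,0],[0.3,0,0],[0,0,-0.6],[0,0,-1],[0,0,-1],[0.8,-0.6,0],[0.8,-0.6,0],[0,0,0]],"spin":[0,0,0,0,0,0,0,0]}' 60
python3 -c "
from h import *
balls('b5')"
```

```text
time_s: 16.75
ee_pos: [554.0, -252.2, 125.7]
ee_rot: [180.0, 0.0, 145.3]
force: [0.7, 0.2, -2.2]
gripper_width: 17.3
gripper_force: 60.0
t 16.75 pos [ 554.  -252.2  125.7] rot [180.    0.  145.3] q6 -81.0 F [ 0.7  0.2 -2.2] w 17.3 | spin -0.0 then slide [ 0.09 -0.11  0.03]
time_s: 17.55
ee_pos: [474.3, -242.7, 204.0]
ee_rot: [-179.9, -0.2, 145.2]
force: [0.8, 0.5, -1.5]
gripper_width: 18.0
gripper_force: 60.0
[  47  101 2923] [162. 273.] [ 6.1 59.9]
[ 23  39 651] [257. 253.] [20.4 21.2]
[ 31  32 750] [261. 312.] [-9.1 19.2]
[ 23  40 544] [349. 382.] [-39.8 -16.1]
[ 37  35 868] [263. 375.] [-39.8  18.2]
```

View pics/b5.png

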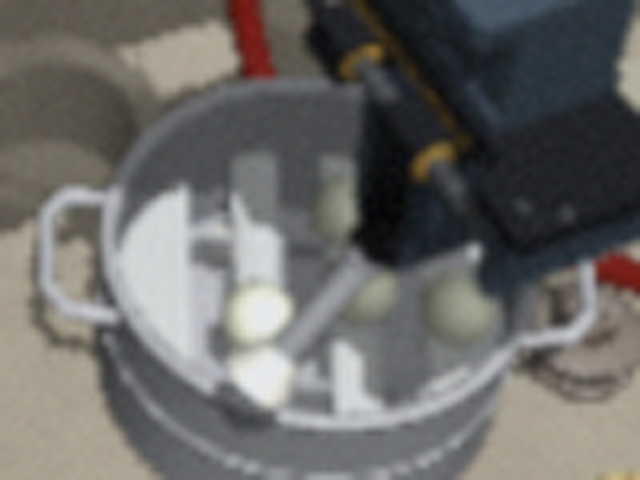

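Both bars look empty except for big balls; s4 is gone. The foot hides s5's old place at (260,388). I'll move away and check that spot by image difference.

```bash

python3 -m jog '{"jaw":[10,10,10,10,10,10],"slide":[[0,0,0],[0,0,0],[0,0,0],[0,0,0],[0,0,0],[0,0,0]],"spin":[0.9,0.95,0.95,0.95,0.95,0.86]}' 60
python3 -c "
from h import *
to([521,130,204],SY)"
python3 -m jog '{"jaw":[10,10,10,10,10,10,10],"slide":[[0.8,0.3,0],[1,0.35,0],[1,0.35,0],[1,0.35,0],[1,0.35,0],[0.8,0.3,0],[0,0,0]],"spin":[0,0,0,0,0,0,0]}' 60
python3 - <<'E'
from h import *
to([521,130,204],SY)
sm=np.array([[51.7,22.4],[20.7,18.5],[8.6,63.7],[-31,-19.5],[-49.6,18.3]])
bg=np.array([[40,-17.5],[1,-21],[-4,-60],[-18,20]])
a=np.radians(PY);M=np.array([[np.cos(a),-np.sin(a)],[np.sin(a),np.cos(a)]])
for n in("scene","top"):
    g=env.grab_frame(n)[:,:,::-1];cv2.imwrite(f"pics/{n}2.png",g);o=cv2.imread(f"pics/{n}0.png")
    d=cv2.absdiff(g,o).max(2)
    for P,z in((sm,57.5),(bg,65)):
        w=np.c_[P@M.T+PAN[:2],np.full(len(P),z)]
        print(n,[d[int(v)-1:int(v)+3,int(u)-1:int(u)+3].mean().round() for u,v in proj(n,w)+.0])
E
```

```text
time_s: 18.2
ee_pos: [479.1, -243.4, 203.5]
ee_rot: [180.0, -0.0, 100.6]
force: [-0.1, 0.2, -1.2]
gripper_width: 17.8
gripper_force: 60.0
t 18.2 pos [ 479.1 -243.4  203.5] rot [180.   -0.  100.6] q6 -39.0 F [-0.1  0.2 -1.2] w 17.8 | spin -0.03 then slide [11.97  3.7  -0.02]
time_s: 18.9
ee_pos: [506.6, -64.5, 203.7]
ee_rot: [180.0, -0.1, 101.0]
force: [-0.5, -0.2, -1.3]
gripper_width: 17.8
gripper_force: 60.0
t 18.9 pos [506.6 -64.5 203.7] rot [ 1.80e+02 -1.00e-01  1.01e+02] q6 -20.0 F [-0.5 -0.2 -1.3] w 17.8 | spin 0.03 then slide [ 6.28  1.68 -0.01]
scene [np.float64(28.0), np.float64(38.0), np.float64(33.0), np.float64(35.0), np.float64(26.0)]
scene [np.float64(29.0), np.float64(29.0), np.float64(30.0), np.float64(29.0)]
top [np.float64(69.0), np.float64(88.0), np.float64(121.0), np.float64(91.0), np.float64(148.0)]
top [np.float64(62.0), np.float64(122.0), np.float64(2.0), np.float64(92.0)]
```

```bash

python3 -m jog '{"jaw":[10,10,10,10,10,10,10,10,10],"slide":[[0.8,0.2,0],[0.9,0.25,0],[0.9,0.25,0],[0.9,0.25,0],[0.9,0.25,0],[0.9,0.25,0],[0.6,0.15,0],[0.3,0.08,0],[0,0,0]],"spin":[0,0,0,0,0,0,0,0,0]}' 60
python3 - <<'E'
from h import *
to([521,130,204],SY)
sm=np.array([[51.7,22.4],[20.7,18.5],[8.6,63.7],[-31,-19.5],[-49.6,18.3]])
bg=np.array([[40,-17.5],[1,-21],[-4,-60],[-18,20]])
a=np.radians(PY);M=np.array([[np.cos(a),-np.sin(a)],[np.sin(a),np.cos(a)]])
for n in("scene","top"):
    g=env.grab_frame(n)[:,:,::-1];cv2.imwrite(f"pics/{n}3.png",g);o=cv2.imread(f"pics/{n}0.png")
    d=cv2.absdiff(g,o).max(2)
    for P,z in((sm,57.5),(bg,65)):
        w=np.c_[P@M.T+PAN[:2],np.full(len(P),z)]
        print(n,[d[int(v)-1:int(v)+3,int(u)-1:int(u)+3].mean().round() for u,v in proj(n,w)+.0])
    if n=="scene":
        x,y=proj(n,np.array([[PAN[0]+M[0]@[-49.6,18.3],PAN[1]+M[1]@[-49.6,18.3],57.5]]))[0].astype(int)
        print("before/now rows R,B");
        for q in(o,g): print(q[y-4:y+5,x-6:x+7,2]); print(q[y-4:y+5,x-6:x+7,0])
E
```

```text
time_s: 19.9
ee_pos: [520.9, 124.6, 203.6]
ee_rot: [-180.0, 0.0, 100.9]
force: [-0.3, -0.6, -0.6]
gripper_width: 17.8
gripper_force: 60.0
t 19.9 pos [520.9 124.6 203.6] rot [-180.     0.   100.9] q6 1.0 F [-0.3 -0.6 -0.6] w 17.8 | spin 0.01 then slide [ 0.18  0.04 -0.01]
scene [np.float64(21.0), np.float64(30.0), np.float64(26.0), np.float64(26.0), np.float64(18.0)]
scene [np.float64(22.0), np.float64(22.0), np.float64(22.0), np.float64(22.0)]
before/now rows R,B
[[129 101  98 147 168 171 174 179 178 176 162 153 146]
 [144 127 114 150 173 174 169 175 178 176 162 153 147]
 [141 130 118 146 167 171 170 174 177 174 164 152 147]
 [140 128 105 124 151 175 188 186 182 176 162 137 129]
 [140 144 130 122 138 169 193 193 190 177 157 120 100]
 [117 138 149 147 145 148 168 171 174 176 153 113  92]
 [ 81  95 122 141 150 148 155 153 150 153 142 113 102]
 [ 83  77  81  94 111 127 147 149 148 155 154 142 132]
 [ 81  80  80  79  80  89 100 111 124 142 151 152 151]]
[[137 106 104 150 173 176 177 182 181 181 169 159 154]
 [151 133 121 152 177 176 172 177 180 181 167 157 152]
 [146 137 123 150 167 171 
[... 818 characters left out ...]
 88 101 112 127 141 160 174 173 172]]
[[153 123 116 170 195 197 200 204 206 201 190 177 172]
 [171 152 135 175 197 201 206 205 205 198 191 179 174]
 [165 158 139 175 197 199 204 204 206 199 189 176 175]
 [161 147 126 170 197 199 203 207 204 200 183 160 156]
 [167 166 158 168 179 188 201 203 203 198 182 139 119]
 [139 161 175 177 171 173 179 185 190 194 176 135 111]
 [ 94 118 141 164 175 174 179 177 175 177 164 136 121]
 [ 96  95  96 116 136 153 176 178 176 181 178 165 158]
 [101 100  98  94  94 105 116 133 147 167 180 179 178]]
top [np.float64(9.0), np.float64(13.0), np.float64(25.0), np.float64(19.0), np.float64(16.0)]
top [np.float64(2.0), np.float64(2.0), np.float64(2.0), np.float64(3.0)]
```

```bash
python3 - <<'E'
from h import *
for n,(x,y,w,h) in(("top",(372,182,75,70)),("scene",(358,214,84,70))):
  for f in("0","3"):
    i=cv2.imread(f"pics/{n}{f}.png")[y:y+h,x:x+w].astype(np.int16)
    i=cv2.resize(i,None,fx=3,fy=3,interpolation=cv2.INTER_LINEAR)
    m=((i[:,:,2]-i[:,:,0]*1.02)>3).astype(np.uint8)
    k,_,st,ce=cv2.connectedComponentsWithStats(m)
    print(n,f)
    for s,c in zip(st[1:],ce[1:]):
        p=c/3+[x,y]
        if 40<s[4]<1500:
            q=topan(onz(n,[p],57.5))[0]
            if np.hypot(*q)<85: print(s[2:5],q.round(0), 'if z10',topan(onz(n,[p],10))[0].round(0))
E
```

```text
top 0
[ 23  28 337] [ 44. -14.] if z10 [ 47. -25.]
[ 7 12 55] [55. 27.] if z10 [58. 17.]
[ 28  26 349] [ -0. -59.] if z10 [  1. -72.]
[ 23  26 318] [  6. -18.] if z10 [  7. -30.]
[ 26  27 331] [-14.  22.] if z10 [-13.  12.]
[ 6 11 42] [-29. -17.] if z10 [-29. -29.]
[ 8 13 56] [-48.  22.] if z10 [-48.  13.]
top 3
[ 9 10 52] [64.  0.] if z10 [ 67. -10.]
[ 24  27 338] [ 45. -14.] if z10 [ 47. -25.]
[ 7 13 51] [58. 43.] if z10 [62. 34.]
[ 28  26 350] [ -0. -59.] if z10 [  1. -71.]
[ 9  8 52] [23. -1.] if z10 [ 26. -12.]
[ 24  26 330] [  6. -19.] if z10 [  7. -30.]
[ 8  9 53] [-23. -41.] if z10 [-22. -53.]
[ 26  27 338] [-14.  22.] if z10 [-13.  12.]
[ 8 10 50] [-54.  -5.] if z10 [-55. -16.]
scene 0
[ 35  31 607] [ 44. -16.] if z10 [ 80. -22.]
[14 12 81] [48. 27.] if z10 [84. 23.]
[16 13 95] [17. 19.] if z10 [52. 14.]
[ 34  33 650] [  5. -21.] if z10 [ 40. -27.]
[14 12 80] [ 2. 64.] if z10 [37. 61.]
[ 35  32 631] [ -1. -60.] if z10 [ 33. -68.]
[ 33  33 626] [-15.  21.] if z10 [19. 17.]
[14 15 97] [-35. -19.] if z10 [ -3. -25.]
scene 3
[  40   68 1323] [ 22. -18.] if z10 [ 57. -24.]
[ 35  32 620] [ -1. -59.] if z10 [ 33. -67.]
[ 33  33 606] [-14.  21.] if z10 [20. 17.]
```

Every small ball is gone from its place on the bars, and the four big ones haven't moved (difference about 2). Five small blobs show through the slot lines from the top camera only, so all five are below the screen. Now I'll park the rod.

```bash

python3 -m jog '{"jaw":[10,10,10,10,10,10,10],"slide":[[0.2,0.05,0],[0,0,0.7],[0,0,0.9],[0,0,0.9],[0,0,0.6],[0,0,0.2],[0,0,0]],"spin":[0,0,0,0,0,0,0]}' 60
python3 -c "
from h import *
to([523.2,123.8,90],SY)"
```

```text
time_s: 20.7
ee_pos: [520.8, 130.4, 104.3]
ee_rot: [-179.9, 0.0, 100.8]
force: [-0.1, 0.4, -1.2]
gripper_width: 18.0
gripper_force: 60.0
t 20.7 pos [520.8 130.4 104.3] rot [-179.9    0.   100.8] q6 2.0 F [-0.1  0.4 -1.2] w 18.0 | spin -0.0 then slide [-0.23  0.04  0.48]
```

```bash

python3 -m jog '{"jaw":[10,10,10,10,10],"slide":[[-0.08,0.04,0.15],[-0.06,0,0.13],[-0.05,0,0.1],[-0.04,0,0.08],[0,0,0]],"spin":[0,0,0,0,0]}' 60
python3 -c "
from h import *
to([523.2,123.8,88.2],SY)
for n in('scene','top'): cv2.imwrite(f'pics/park_{n}.png',env.grab_frame(n)[:,:,::-1])
i=cv2.imread('pics/park_scene.png')[195:228,260:300]; o=cv2.imread('pics/scene0.png')[195:228,260:300]
for q in (i,o):
  m=(q.min(2)>.88*q.min(2).max()).astype('u1');k,_,st,ce=cv2.connectedComponentsWithStats(m);j=st[1:,4].argmax()+1;print(st[j],ce[j])
"
```

```text
time_s: 21.2
ee_pos: [523.3, 124.0, 90.8]
ee_rot: [-180.0, -0.0, 100.8]
force: [0.5, -0.5, -0.7]
gripper_width: 17.5
gripper_force: 60.0
t 21.2 pos [523.3 124.   90.8] rot [-180.    -0.   100.8] q6 1.0 F [ 0.5 -0.5 -0.7] w 17.5 | spin 0.0 then slide [-0.01 -0.01  0.09]
[28 25 12  8 67] [34.29850746 29.37313433]
[16 12  6  7 27] [18.66666667 14.59259259]
```

```bash

for k in 1 2 3; do python3 -m jog '{"jaw":[10,10],"slide":[[0,0,0.04],[0,0,0]],"spin":[0,0]}' 60 | grep -E "ee_pos|force:" ; done
```

```text
ee_pos: [523.4, 124.3, 89.7]
force: [0.6, -0.6, -1.5]
gripper_force: 60.0
ee_pos: [523.6, 124.3, 88.6]
force: [-0.3, 0.4, -1.4]
gripper_force: 60.0
ee_pos: [523.6, 124.2, 88.4]
force: [-1.6, -1.0, 6.0]
gripper_force: 60.0
```

Contact came at the same height as at the start, with 6 N up. Releasing.

```bash

python3 -m jog '{"jaw":[91,91,91,91,91,91,91,91,91,91],"slide":[[0,0,0],[0,0,0],[0,0,0],[0,0,0],[0,0,0],[0,0,0],[0,0,0],[0,0,0],[0,0,0],[0,0,0]],"spin":[0,0,0,0,0,0,0,0,0,0]}' 20
python3 -m jog '{"jaw":[91,91,91,91,91,91,91,91],"slide":[[0,0,-0.3],[0,0,-0.6],[0,0,-0.9],[0,0,-0.9],[0,0,-0.9],[0,0,-0.9],[0,-1,0],[0,-1,0]],"spin":[0,0,0,0,0,0,0,0]}'
python3 -m jog '{"jaw":[91,91,91,91,91,91,91],"slide":[[0.7,-0.7,0],[0.9,-0.9,0],[0.9,-0.9,0],[0.9,-0.9,0],[0.9,-0.5,0],[0.6,0,0],[0,0,0]],"spin":[0,0,0,0,0,0,0]}'
python3 - <<'E'
from h import *
for n in("scene","top"):
    g=env.grab_frame(n)[:,:,::-1];cv2.imwrite(f"pics/{n}4.png",g);o=cv2.imread(f"pics/{n}0.png")
    x,y,w,h=((268,180,60,60) if n=="scene" else (275,195,55,48))
    d=cv2.absdiff(g,o).max(2)[y:y+h,x:x+w]
    print(n,"stand region diff median/mean/n>40:",np.median(d),d.mean().round(1),(d>40).sum())
    k=np.argwhere(d>40);print(k[:,::-1].mean(0)+[x,y] if len(k) else "")
    # black grip centroid before/after
    for q in(o,g):
        r=q[y:y+h,x:x+w].max(2);m=np.argwhere(r<45);print("grip dark",len(m),(m[:,::-1].mean(0)+[x,y]).round(1))
        r=q[y:y+h,x:x+w].min(2);m=np.argwhere(r>185);print("white",len(m),(m[:,::-1].mean(0)+[x,y]).round(1) if len(m) else "")
E
```

```text
time_s: 22.9
ee_pos: [523.5, 124.2, 87.4]
ee_rot: [180.0, -0.0, 100.8]
force: [-0.1, 0.5, -0.8]
gripper_width: 91.1
gripper_force: 0.0
time_s: 23.7
ee_pos: [464.7, 113.0, 223.8]
ee_rot: [179.8, -0.0, 100.8]
force: [0.3, 0.0, -0.2]
gripper_width: 91.0
gripper_force: 0.0
time_s: 24.4
ee_pos: [321.5, 236.9, 223.2]
ee_rot: [179.9, -0.1, 101.0]
force: [1.1, -0.4, -0.0]
gripper_width: 90.8
gripper_force: 0.0
scene stand region diff median/mean/n>40: 15.0 14.6 1
[305. 192.]
grip dark 92 [296.5 196.7]
white 1 [293. 181.]
grip dark 87 [296.6 196.6]
white 51 [290.6 190.9]
top stand region diff median/mean/n>40: 3.0 3.4 15
[284.46666667 233.53333333]
grip dark 64 [303.4 217.2]
white 16 [286.8 224.9]
grip dark 65 [303.5 217.2]
white 14 [286.9 224.9]
```

The grip and foot image positions match the start to 0.1 px in both views, so the rod is parked. Last step is a check of the pan with the arm clear, then I hand in.

```bash
python3 - <<'E'
from h import *
o=cv2.imread("pics/top0.png");g=cv2.imread("pics/top4.png")
i=cv2.resize(g[182:252,372:447].astype(np.int16),None,fx=3,fy=3)
k,_,st,ce=cv2.connectedComponentsWithStats(((i[:,:,2]-i[:,:,0]*1.02)>3).astype(np.uint8))
for s,c in zip(st[1:],ce[1:]):
    q=topan(onz("top",[c/3+[372,182]],57.5))[0]
    if s[4]>35 and np.hypot(*q)<85: print(s[4],q.round(0))
print(env.job_done())
E
```

```text
20905 [  4. -14.]
61 [64.  0.]
335 [ 44. -14.]
46 [57. 43.]
340 [ -0. -59.]
59 [23. -2.]
332 [  6. -19.]
52 [-23. -41.]
336 [-14.  22.]
57 [-55.  -5.]
the job is handed in; nothing more can be done
None
```

I handed the job in at about 24.5 s of the 72 s allowed: by the camera checks, all five small balls are below the screen, the four big ones are still on it, and the rod is back in its stand where it started, though I haven't seen the judge's result.

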